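Draw a spring balance out to full load with the turnbuckle

ROBOT

A 6-joint arm with a two-finger parallel gripper is mounted at the origin on the work surface. World frame = base frame: x ahead of the robot, y to its left, z up, the work surface at z = 0. Lengths are in m, angles in degrees, forces in N, time in s.
With the tool pointing down it reaches from about 0.3 to 0.75 m from the base axis. Payload 8.5 kg.
Tool frame: the origin (TCP) lies between the finger pads; the fingertips stand env.finger_overhang ahead of it and the grasp point (between the pads) lies 2 mm behind it (env.finger_overhang is the distance from the TCP to the fingertips, in m); z points along the fingers, y is the line along which they close (so a half turn about z gives the same grasp; the last joint's range is limited). The gripper opens to 85 mm and grips with 20 to 120 N. Pads are 22 mm wide; open, the fingers measure 114 mm over their backs; the gripper's body (76 mm by 85 mm) begins 54 mm behind the grasp point. The pads swing forward as they close: fully open they stand 13 mm farther back than shut.
Start: joints at [58.997, 21.807, 74.336, -0, 83.858, -12.336], TCP at [0.176, 0.521, 0.248] pointing down, gripper open.
Joint ranges: [-178.18, 178.18], [-50.72, 133.34], [12.68, 142.11], [-81.47, 261.47], [9.98, 163.14], [-165.26, 165.26]. Speed limits (degrees/s): [136.94, 136.94, 180, 180, 180, 180].

INTERFACE

Orientations are given as a 3x3 rotation matrix whose columns are the frame's x, y, z axes.
In Python, from rig import env gives the robot as it stands. The module is installed in compiled form; this text tells all that it offers.
- The arm moves only by the tool jog_arm, never from a script. Its arguments are lists of equal length, an entry for each row: "hand": the finger opening in m, from 0 to 0.0854; "travel": the shift along the world's x, y, z in m, a list of three; "yaw": the turn about the world's z in rad. A call has exactly 5 rows; each row shifts and turns the commanded pose from where the row before left it; what a row does not reach is not made up. A row lasts 1/8 s, in which the tool goes at most 62.5 mm and 10.7 degrees, less where a joint would pass 70% of its speed; a pose out of reach is approached as far as the arm can. A call is refused whole if a number of a shift passes 0.0625 or a number of a turn 0.188, either way. A call with a gripper value outside its range is refused whole. The fingers move at their own pace and stop on an object; "grip_force" is the grip in N (left out, the last holds). Time passes only in rows, so rows that do not move let the fingers close, or fill a call up. It gives the time, the measured TCP pose, the force, the opening and the grip force at its end, in the units of the state.
- env.observe(): the state, without advancing time (a new reading comes with each control period).
- env.get_image(name): name is "scene" or "top" or "wrist"; returns the picture (420x560x3 uint8, red, green, blue); there is no depth.
- env.calibration(name): a dict with "fx", "fy", "cx", "cy" (pixels), "position" and "rotation" of the camera in the world; the wrist camera has in their place "hand_eye" (4x4, takes a point from camera to tool coordinates, whose origin is the TCP and whose axes are the flange's). Camera axes: x right, y down, z forward; pixel columns grow to the right and rows downward; lengths in m; the calibration is good to about 2 mm. A picture is of the moment at which its call begins: read the wrist's pose just before it. calibration takes no time and is no camera call.
- env.close_job(): hands the job in; it is judged then, once.
The state is a dict: "time_s": time; "q": joint angles; "qvel": joint speeds; "joint_efforts": joint torques, N m; "position": TCP position; "tool_rot": TCP orientation; "ft_force": force on the tool from outside, world axes, zero at the start; "wrist_torque": the same for the moment, N m; "grip_width": finger opening in m; "gripper_force": force on a finger pad.
Only numpy, scipy, OpenCV 4.12 (cv2) and the standard library are available. Lean on these libraries where they do the work, as an engineer would, in place of code of your own. Each camera call takes 0.05 s, during which the arm holds its last target. There are 200 camera calls.

TASK

The repaired spring balance lies hooked up on its stretching board and is to be left standing under full load. Turn the turnbuckle by its cross bar until the balance's pointer stands on the last line of the scale, the one ruled right across next to the turnbuckle, without straining the spring well past that line, then let go. Leave the scoop pan, the bell weight, the awl and the poise lying where they are.

Things in the scene. Friction and masses are not known exactly. Their poses are not given: they have to be found in the camera images.
- board: Fixed whitewashed pine stretching board, 340 x 640 x 20 mm. Origin on its underside below the turnbuckle's middle. Its y axis runs along the pull: balance at +y, turnbuckle's fixed end at -y; x points across, away from the robot within 0.3 rad; z up. It reaches +-170 mm in x, -200 to +440 mm in y. End blocks (70 mm wide, 145 mm high) stand at y -182 to -145 and +390 to +426 mm.
- turnbuckle_middle (a point): Point on the turnbuckle's axis (the board's y axis line), 100 mm above the bench, in the middle of its steel cross bar (which shifts up to 7 mm along y as it turns). The bar is 9 mm round, square to the axis, and reaches 68 mm out on both sides, with 15 mm balls at the tips. How the bar stands is not given and differs every time: see it or feel for it. A push off its circle may jam.
- fixed_end (a point): Eye of the turnbuckle's fixed rod, on the axis 105 mm to -y. The open body, 112 mm long, keeps within 20 mm of the axis. Tightening: the bar's upper end goes to the board's +x, then down. One full turn draws each threaded end 4 mm into the body, which is 8 mm at the pointer. It turns stiffly (0.3 N m: 7 N at 45 mm from the axis), stays where left, and slackens if pushed the other way.
- pointer (a point): Middle of the steel pointer, a 17 mm cross piece 2 mm wide in the board's y, on the plate on top of the balance (32 mm brass tube on the turnbuckle's axis, y +155 to +329 mm). It starts 8 to 16 mm short of the last line and moves to the board's -y, towards the turnbuckle, as that is tightened. Spring and threads hold it: it cannot be pushed by itself.
- last_line (a point): Middle of the last, full-load line of the scale: 1.8 mm broad, ruled right across the plate at its end nearest the turnbuckle; the other lines are short and 8 mm apart. Same height and x as the pointer, so the pointer stands on the line when both have the same place along the board's y.
- bell_weight: Loose rusty cast-iron bell weight, 54 mm across, 73 mm high with its ring, standing on the board beyond the turnbuckle. Origin at its underside.
- poise: Loose brass sliding poise, 38 mm across, 63 mm high with its top ring, standing on the board on the robot's side. Origin at its underside.
- awl: Loose wooden-handled steel awl, 165 mm long along its x, 28 mm thick, lying on the board beyond the balance. Origin at its underside, at the ferrule.
- scoop_pan: Loose tinned scoop pan, 116 mm across and 30 mm high with a pouring lip and stub handle, lying on the board on the robot's side of the balance. Origin at its underside.

How it is judged (in metres and radians):
At the end, for the whole second after the job is handed in: The pointer stands on the last line, within 2 mm along the pull, and stays there; pan, weight, awl and poise are within 20 mm of where they lay (y of pointer in the frame of last_line between -0.002 and 0.002 m and distance of each of bell_weight, poise, awl, scoop_pan from where it was at the start of the episode below 0.02 m); the robot touches nothing.
It fails at once if the spring is strained well past full load (pointer more than 5 mm beyond the last line) (y of pointer in the frame of last_line below -0.005 m).
It fails at once if a bystander is knocked away or over (moved more than 20 mm or tipped) (distance of any of bell_weight, poise, awl, scoop_pan from where it was at the start of the episode above 0.02 m or angle between any of bell_weight, poise's own z axis and vertical above 0.6 rad).
It also fails if it takes over 64 s, if anything falls off the work surface, if the arm or the gripper's body presses on something with over 40 N, if the wrist force passes 120 N, or if a joint passes its speed limit or range.

## Working session

There is one attempt and no reset: what is moved stays moved. The work goes in short steps, Python scripts to look and compute and a tool call to move; the robot and the scene stay as the last step left them, time stands still between calls to the robot, and variables do not carry over. Pictures are saved under pics/ and viewed, at most 10 in all, crops included, and the job is handed in when it is done.

Besides the shell and the picture viewer there is one more tool, called after ">>>" as name(argument=value, ...), one argument or row to a line, values as JSON. jog_arm: Moves the arm, as the interface text tells. Its arguments: {"type":"object","properties":{"hand":{"type":"array"},"travel":{"type":"array"},"yaw":{"type":"array"},"grip_force":{"type":"number"}},"required":["hand","travel","yaw"]}

```bash
mkdir -p pics
python3 - <<'E'
from rig import env
import cv2,numpy as np
for n in("top","scene"):
    cv2.imwrite(f"pics/{n}0.png",env.get_image(n)[:,:,::-1]); c=env.calibration(n);print({k:np.round(v,4).tolist() for k,v in c.items()})
print(env.finger_overhang,env.calibration("wrist")); s=env.observe();print(s)
E
```

```text
{'fx': 387.6543, 'fy': 387.6543, 'cx': 284.0694, 'cy': 208.7884, 'position': [0.416, 0.1068, 0.8642], 'rotation': [[-0.0035, -0.9811, 0.1934], [-0.9999, 0.0065, 0.015], [-0.016, -0.1933, -0.981]]}
{'fx': 445.0766, 'fy': 445.0766, 'cx': 281.3008, 'cy': 211.9157, 'position': [1.0472, -0.0148, 0.8357], 'rotation': [[0.2065, 0.8001, -0.5632], [0.9784, -0.1682, 0.1198], [0.0011, -0.5758, -0.8176]]}
0.017 {'fx': 340.31672588830753, 'fy': 340.31672588830753, 'cx': 280.0638673556471, 'cy': 205.46728148322225, 'hand_eye': array([[-9.79657611e-04, -9.64651754e-01, -2.63526155e-01,
         6.65939146e-02],
       [ 9.99999202e-01, -1.15515097e-03,  5.10998913e-04,
         9.30231065e-04],
       [-7.97348491e-04, -2.63525445e-01,  9.64652116e-01,
        -1.26368297e-01],
       [ 0.00000000e+00,  0.00000000e+00,  0.00000000e+00,
         1.00000000e+00]])}
{'time_s': 0.1, 'q': array([ 5.89966874e+01,  2.18380073e+01,  7.43772208e+01,  1.83433761e-03,
        8.38567590e+01, -1.23357164e+01]), 'qvel': array([ 0.084811  , -0.07048916, -0.05142486, -0.07732032,  0.13202914,
        0.0171808 ]), 'joint_efforts': array([ 3.24620109e-03, -4.49219155e+01, -2.31655169e+01, -1.99452434e-04,
        3.69500311e-03,  7.08285015e-06]), 'position': array([0.1759216 , 0.52087575, 0.24778405]), 'tool_rot': array([[-9.47390246e-01,  3.20080094e-01, -6.74445814e-04],
       [ 3.20080664e-01,  9.47389700e-01, -1.06052135e-03],
       [ 2.99511243e-04, -1.22060465e-03, -9.99999210e-01]]), 'ft_force': array([-0.52429946, -0.08791709,  0.30519744]), 'wrist_torque': array([-0.01267937,  0.02920197, -0.00493402]), 'gripper_force': 0.0, 'grip_width': 0.08543059988463247}
```

View pics/top0.png

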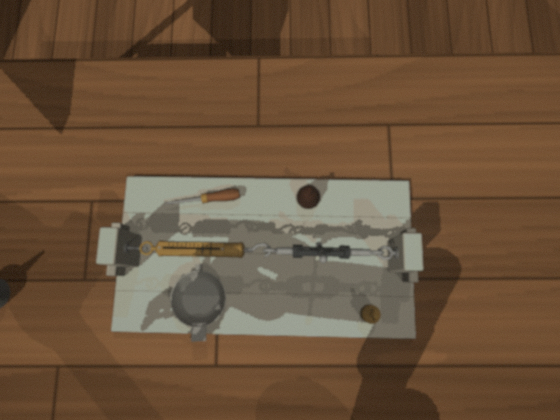

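View pics/scene0.png

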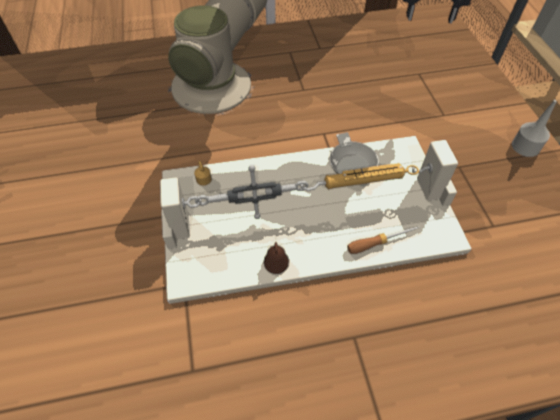

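The board lies nearly along world y: balance at (158–243, 249), turnbuckle at (293–350, 252), pan (198, 298), poise (371, 314), weight (308, 197), awl (210, 196). I'll enlarge the turnbuckle to read the bar angle.

```bash
cat > h.py <<'E'
from rig import env
import cv2,numpy as np
def cam(n,s=None):
    c=env.calibration(n)
    if n!="wrist": return c,np.array(c["rotation"]),np.array(c["position"])
    s=s or env.observe(); H=c["hand_eye"]; R=s["tool_rot"]
    return c,R@H[:3,:3],R@H[:3,3]+s["position"]
def ray(n,u,v,z,s=None):
    c,R,p=cam(n,s); d=R@np.array([(u-c["cx"])/c["fx"],(v-c["cy"])/c["fy"],1]); return p+d*(z-p[2])/d[2]
def proj(n,P,s=None):
    c,R,p=cam(n,s); q=R.T@(np.array(P)-p); return np.array([c["fx"]*q[0]/q[2]+c["cx"],c["fy"]*q[1]/q[2]+c["cy"]])
E
python3 - <<'E'
from h import *
a=cv2.imread("pics/top0.png")[215:285,270:400]; b=cv2.imread("pics/scene0.png")[150:230,190:320]
f=lambda i:cv2.convertScaleAbs(cv2.resize(i,(780,int(i.shape[0]*6)),interpolation=cv2.INTER_CUBIC),alpha=1.3)
a=f(a)[:290+0] if 0 else cv2.resize(f(a),(520,280)); b=cv2.resize(f(b),(520,320))
cv2.imwrite("pics/c1.png",np.vstack([a,b]))
for uv in [(158,248.5),(243,250.5),(293,252),(350,252.5)]: print(ray("top",*uv,.1 if uv[0]>250 else .116).round(4))
for uv in [(128,177),(410,180),(112,331),(415,338)]: print("brd",ray("top",*uv,.02).round(4))
for uv in [(308,197),(371,314)]: print("w/p",ray("top",*uv,.08).round(4))
print("pan",ray("top",198,298,.04).round(4))
E
```

```text
[0.4866 0.363  0.116 ]
[0.482  0.1978 0.116 ]
[0.4799 0.1013 0.1   ]
[ 0.4784 -0.0105  0.1   ]
brd [0.6583 0.474  0.02  ]
brd [ 0.6463 -0.1627  0.02  ]
brd [0.3227 0.4828 0.02  ]
brd [ 0.3077 -0.1507  0.02  ]
w/p [0.5951 0.0691 0.08  ]
w/p [ 0.3603 -0.0501  0.08  ]
pan [0.3905 0.2992 0.04  ]
```

View pics/c1.png

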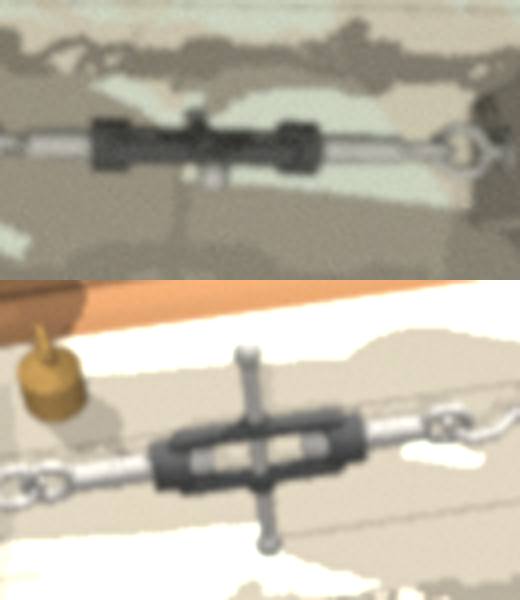

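Run:
```python
from h import *
from scipy.optimize import least_squares
t=-0.021; X=np.array([np.cos(t),np.sin(t),0]);
def tips(p): 
    d=X*np.sin(p[3])+np.array([0,0,np.cos(p[3])]); c=p[:3]; return c+.068*d,c-.068*d
S=[(251.75,168.75),(257.25,215.75)];T=[(319,243.75),(323.25,260)]
for fl in(0,1):
  for sw in (0,1):
    def f(p):
        a,b=tips(p); 
        s=S if not fl else S[::-1]; tt=T if not sw else T[::-1]
        return np.r_[proj("scene",a)-s[0],proj("scene",b)-s[1],proj("top",a)-tt[0],proj("top",b)-tt[1]]
    for p0 in(-.5,.5):
        r=least_squares(f,[.48,.045,.1,p0]);print(fl,sw,r.x.round(4),r.cost.round(2),f(r.x).round(1))
```

```text
0 0 [0.4805 0.0477 0.099  0.0421] 60.78 [ 0.9  4.1 -1.8 -5.1  4.1  3.  -5.4 -4.3]
0 0 [0.4805 0.0477 0.099  0.0421] 60.78 [ 0.9  4.1 -1.8 -5.1  4.1  3.  -5.4 -4.3]
0 1 [ 0.4809  0.0474  0.0969 -0.2771] 9.62 [-0.7 -2.3 -0.4  2.8 -0.2 -1.2 -1.   1.7]
0 1 [ 0.4809  0.0474  0.0969 -0.2771] 9.62 [-0.7 -2.3 -0.4  2.8 -0.2 -1.2 -1.   1.7]
1 0 [0.4755 0.0471 0.0866 1.0448] 680.45 [  0.1  -8.3  -1.2  14.8   2.4 -20.9  -4.4  24.7]
1 0 [0.4755 0.0471 0.0866 1.0448] 680.45 [  0.1  -8.3  -1.2  14.8   2.4 -20.9  -4.4  24.7]
1 1 [0.4727 0.047  0.0758 0.6188] 1530.94 [ -2.  -20.3   0.5  29.1  -1.3 -26.5  -1.1  33.1]
1 1 [0.4727 0.047  0.0758 0.6188] 1530.94 [ -2.  -20.3   0.5  29.1  -1.3 -26.5  -1.1  33.1]
```

Bar stands about 16° off upright, upper end leaning to the robot. Ball centre sits about 60 mm out. I'll grip the ball with the fingers closing along y and lead it round its circle. First I look at the pointer from above.

>>> jog_arm(
  hand=[0.06,0.06,0.06,0.06,0.06],
  travel=[
    [0.0314,-0.0301,-0.0048],
    [0.0314,-0.0301,-0.0048],
    [0.0314,-0.0301,-0.0048],
    [0.0314,-0.0301,-0.0048],
    [0.0314,-0.0301,-0.0048],
  ],
  yaw=[0.0305,0.0305,0.0305,0.0305,0.0305],
  grip_force=40,
)

```text
time_s: 0.72
position: [0.3338, 0.3694, 0.2239]
tool_rot: [[-0.985, 0.171, -0.0], [0.171, 0.985, -0.0], [0.0, -0.0, -1.0]]
ft_force: [0.2, 0.2, -1.3]
grip_width: 0.0601
gripper_force: 0.0
```

>>> jog_arm(
  hand=[0.06,0.06,0.06,0.06,0.06],
  travel=[
    [0.0314,-0.0301,-0.0048],
    [0.0314,-0.0301,-0.0048],
    [0.0314,-0.0301,-0.0048],
    [0.0314,-0.0301,-0.0048],
    [0.0314,-0.0301,-0.0048],
  ],
  yaw=[0.0305,0.0305,0.0305,0.0305,0.0305],
)

```text
time_s: 1.35
position: [0.4908, 0.2189, 0.1999]
tool_rot: [[-1.0, 0.02, -0.001], [0.02, 1.0, -0.0], [0.001, -0.0, -1.0]]
ft_force: [-0.0, 0.4, 0.1]
grip_width: 0.0597
gripper_force: 0.0
```

>>> jog_arm(
  hand=[0.06,0.06,0.06,0.06,0.06],
  travel=[
    [0,0,0],
    [0,0,0],
    [0,0,0],
    [0,0,0],
    [0,0,0],
  ],
  yaw=[0,0,0,0,0],
)

```text
time_s: 1.98
position: [0.4898, 0.2205, 0.2005]
tool_rot: [[-1.0, 0.02, 0.0], [0.02, 1.0, 0.0], [-0.0, 0.0, -1.0]]
ft_force: [0.0, -0.2, -0.4]
grip_width: 0.06
gripper_force: 0.0
```

Run:
```python
from h import *
s=env.observe();print(s["time_s"],s["position"],s["tool_rot"])
cv2.imwrite("pics/w1.png",env.get_image("wrist")[:,:,::-1])
```

```text
1.975 [0.48975146 0.22045256 0.2004703 ] [[-9.99798167e-01  2.00892241e-02  2.20832518e-04]
 [ 2.00892343e-02  9.99798190e-01  4.42598717e-05]
 [-2.19898805e-04  4.86872948e-05 -9.99999975e-01]]
```

View pics/w1.png

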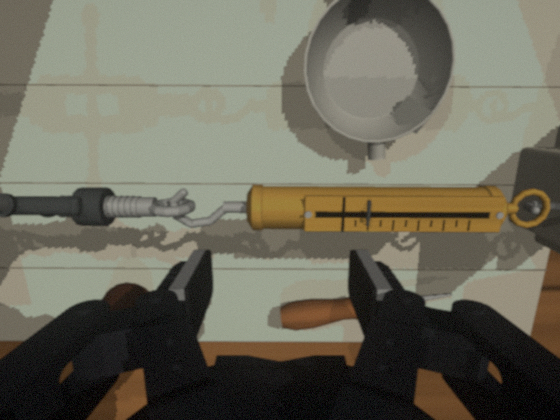

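Last line at u≈344, pointer at u≈368, short lines about 12.8 px (8 mm) apart, so the gap is about 15 mm, nearly two turns. Now the exact numbers and the circle waypoints.

```bash
cat >> h.py <<'E'
def gap(z=.118,n=None):
    s=env.observe(); im=env.get_image("wrist"); 
    if n: cv2.imwrite(n,im[:,:,::-1])
    return s,im
E
python3 - <<'E'
from h import *
from scipy.optimize import least_squares
im=cv2.cvtColor(cv2.imread("pics/w1.png"),cv2.COLOR_BGR2GRAY).astype(int)
for r in (200,203,207,222,227): print(r,im[r,335:400].tolist())
for z in(.116,.12): print(ray("wrist",344,213,z).round(4),ray("wrist",368,213,z).round(4),ray("wrist",470,225,z).round(4))
print("ax",ray("wrist",94,206,.1),ray("wrist",5,206,.1))
t=-0.021; X=np.array([np.cos(t),np.sin(t),0])
S=[(251.75,168.75),(257.25,215.75)];T=[(323.25,260),(319,243.75)]
def f(p):
    d=X*np.sin(p[2])+np.array([0,0,np.cos(p[2])]);c=np.r_[p[:2],.1];a=c+p[3]*d;b=c-p[3]*d
    return np.r_[proj("scene",a)-S[0],proj("scene",b)-S[1],proj("top",a)-T[0],proj("top",b)-T[1]]
r=least_squares(f,[.48,.045,-.2,.06]);print(r.x.round(4),f(r.x).round(1))
E
```

```text
200 [121, 120, 121, 122, 123, 121, 117, 91, 58, 56, 88, 114, 119, 123, 121, 123, 121, 119, 119, 120, 121, 121, 120, 120, 122, 121, 124, 119, 121, 121, 118, 110, 93, 82, 80, 93, 106, 118, 117, 118, 118, 115, 121, 118, 121, 120, 120, 119, 119, 119, 121, 120, 116, 117, 118, 119, 119, 123, 118, 119, 122, 121, 118, 120, 119]
203 [121, 118, 124, 119, 120, 124, 112, 90, 55, 57, 89, 118, 123, 122, 119, 120, 123, 121, 119, 121, 121, 120, 119, 118, 124, 120, 119, 119, 123, 113, 112, 93, 76, 55, 63, 70, 95, 108, 116, 119, 119, 122, 115, 119, 119, 117, 117, 119, 119, 120, 116, 117, 121, 116, 118, 119, 117, 117, 117, 116, 119, 117, 121, 116, 115]
207 [122, 123, 122, 123, 121, 121, 110, 81, 51, 64, 92, 110, 124, 124, 121, 120, 121, 122, 120, 123, 122, 120, 124, 118, 118, 121, 119, 119, 114, 110, 106, 96, 73, 57, 60, 77, 97, 110, 119, 120, 123, 118, 121, 115, 122, 120, 120, 122, 119, 122, 119, 121, 118, 123, 120, 120, 119, 123, 119, 117, 120, 118, 119, 118, 122]
222 [119, 124, 121, 119, 119, 107, 83, 55, 58, 86, 117, 116, 120, 121, 120, 120, 125, 122, 116, 96, 78, 92, 113, 118, 112, 103, 97, 93, 99, 105, 99, 73, 65, 74, 86, 104, 112, 114, 118, 118, 122, 120, 118, 113, 98, 73, 87, 109, 114, 119, 117, 121, 118, 113, 120, 118, 108, 88, 74, 92, 113, 115, 115, 114, 112]
227 [117, 121, 123, 120, 113, 101, 72, 46, 66, 98, 114, 119, 122, 122, 120, 120, 120, 120, 117, 118, 115, 117, 120, 120, 119, 114, 118, 118, 120, 120, 113, 97, 75, 85, 106, 113, 113, 119, 117, 120, 117, 120, 116, 115, 110, 109, 112, 120, 116, 120, 116, 114, 116, 118, 118, 116, 97, 78, 82, 103, 114, 120, 119, 115, 117]
[0.4871 0.2627 0.116 ] [0.4874 0.2782 0.116 ] [0.497  0.3452 0.116 ]
[0.4859 0.2619 0.12  ] [0.4862 0.2771 0.12  ] [0.4956 0.3428 0.12  ]
ax [0.48316227 0.09289688 0.1       ] [0.48184315 0.03146304 0.1       ]
[ 0.4814  0.0474 -0.3631  0.0577] [-0.6 -0.1 -0.6 -0.1 -0.5 -0.1 -0.5 -0.2]
```

Refit is clean: centre (0.482, 0.047), bar at −21°, ball radius about 59 mm. Gap ≈15.8 mm ≈ 1.97 turns. Going to the upper ball.

>>> jog_arm(
  hand=[0.05,0.05,0.05,0.05,0.05],
  travel=[
    [-0.007,-0.0435,0],
    [-0.007,-0.0435,0],
    [-0.007,-0.0435,0],
    [-0.008,-0.0425,0],
    [0,0,0],
  ],
  yaw=[0,0,0,0,0],
)

```text
time_s: 2.65
position: [0.4608, 0.0452, 0.2005]
tool_rot: [[-1.0, 0.024, 0.0], [0.024, 1.0, -0.0], [-0.0, -0.0, -1.0]]
ft_force: [0.6, 0.7, -0.2]
grip_width: 0.0503
gripper_force: 0.0
```

>>> jog_arm(
  hand=[0.05,0.05,0.05,0.012,0.005],
  travel=[
    [0,0,-0.02],
    [0,0,-0.02],
    [0,0,-0.0075],
    [0,0,0],
    [0,0,0],
  ],
  yaw=[0,0,0,0,0],
  grip_force=40,
)

```text
time_s: 3.28
position: [0.4614, 0.0472, 0.1534]
tool_rot: [[-1.0, 0.02, 0.001], [0.02, 1.0, -0.0], [-0.001, -0.0, -1.0]]
ft_force: [0.1, -4.5, 0.4]
grip_width: 0.014
gripper_force: 4.3
```

>>> jog_arm(
  hand=[0.005,0.005,0.005,0.005,0.005],
  travel=[
    [0,0,0],
    [0,0,0],
    [0,0,0],
    [0,0,0],
    [0,0,0],
  ],
  yaw=[0,0,0,0,0],
)

```text
time_s: 3.9
position: [0.4614, 0.047, 0.1535]
tool_rot: [[-1.0, 0.021, 0.002], [0.021, 1.0, -0.0], [-0.002, -0.0, -1.0]]
ft_force: [-0.5, 0.6, 6.4]
grip_width: 0.0123
gripper_force: 39.1
```

Run:
```python
from h import *
s=env.observe();print(s["time_s"],s["position"])
cv2.imwrite("pics/w2.png",np.hstack([cv2.resize(env.get_image("wrist"),(400,300)),cv2.resize(env.get_image("scene")[130:280,170:370],(400,300))])[:,:,::-1])
C=np.array([.482,.047,.1]);r=.059
for a in range(-60,121,10):
    print(a,(r*np.sin(np.radians(a))*1000).round(1),(r*np.cos(np.radians(a))*1000).round(1),end=" | ")
```

```text
3.9 [0.46139749 0.04703842 0.15350279]
-60 -51.1 29.5 | -50 -45.2 37.9 | -40 -37.9 45.2 | -30 -29.5 51.1 | -20 -20.2 55.4 | -10 -10.2 58.1 | 0 0.0 59.0 | 10 10.2 58.1 | 20 20.2 55.4 | 30 29.5 51.1 | 40 37.9 45.2 | 50 45.2 37.9 | 60 51.1 29.5 | 70 55.4 20.2 | 80 58.1 10.2 | 90 59.0 0.0 | 100 58.1 -10.2 | 110 55.4 -20.2 | 120 51.1 -29.5 |
```

View pics/w2.png

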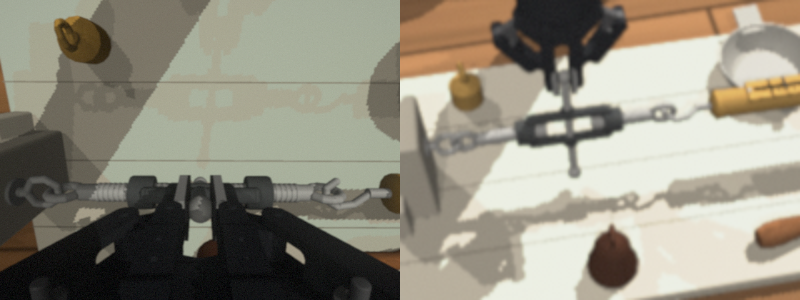

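Ball is held at 39 N. First part of the stroke, −20° → 30°.

>>> jog_arm(
  hand=[0.005,0.005,0.005,0.005,0.005],
  travel=[
    [0.01,-0.0003,0.0027],
    [0.0102,-0.0003,0.0009],
    [0.0102,-0.0003,-0.0009],
    [0.01,-0.0003,-0.0027],
    [0.0093,-0.0003,-0.0043],
  ],
  yaw=[0,0,0,0,0],
)

```text
time_s: 4.62
position: [0.5103, 0.0455, 0.1489]
tool_rot: [[-1.0, 0.021, -0.001], [0.021, 1.0, -0.0], [0.001, -0.0, -1.0]]
ft_force: [-5.7, -0.4, 7.7]
grip_width: 0.0121
gripper_force: 41.1
```

Run:
```python
from h import *
s=env.observe();print(s["time_s"],s["position"],s["ft_force"],s["grip_width"])
cv2.imwrite("pics/w3.png",np.hstack([cv2.resize(env.get_image("wrist"),(400,300)),cv2.resize(env.get_image("scene")[130:280,170:370],(400,300))])[:,:,::-1])
```

```text
4.625 [0.5102902  0.04549519 0.14891845] [-5.70097322 -0.41976888  7.72065199] 0.012087911557469133
```

View pics/w3.png

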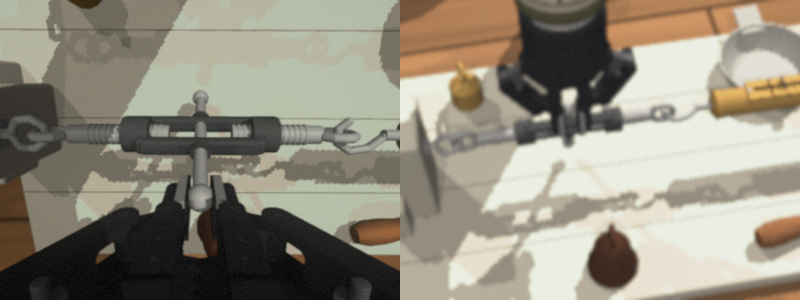

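The bar follows the hand and now leans about 30° to the far side. Continuing down to 120°.

>>> jog_arm(
  hand=[0.005,0.005,0.005,0.005,0.005],
  travel=[
    [0.0084,-0.0003,-0.0059],
    [0.0073,-0.0003,-0.0073],
    [0.0059,-0.0002,-0.0084],
    [0.0043,-0.0002,-0.0093],
    [0.0027,-0.0002,-0.01],
  ],
  yaw=[0,0,0,0,0],
)

```text
time_s: 5.35
position: [0.5395, 0.0443, 0.1081]
tool_rot: [[-1.0, 0.021, 0.001], [0.021, 1.0, -0.0], [-0.001, -0.0, -1.0]]
ft_force: [-2.7, 0.1, 7.0]
grip_width: 0.012
gripper_force: 44.0
```

>>> jog_arm(
  hand=[0.005,0.005,0.005,0.005,0.005],
  travel=[
    [0.0009,-0.0001,-0.0102],
    [-0.0009,-0.0001,-0.0102],
    [-0.0027,-0.0001,-0.01],
    [-0.0043,0,-0.0093],
    [0,0,0],
  ],
  yaw=[0,0,0,0,0],
)

```text
time_s: 5.98
position: [0.5337, 0.0439, 0.068]
tool_rot: [[-1.0, 0.021, 0.004], [0.021, 1.0, -0.0], [-0.004, -0.0, -1.0]]
ft_force: [7.1, -0.3, -2.4]
grip_width: 0.0088
gripper_force: 22.1
```

Held through to about 118° (slid from ball to bar at the end). Regrip on the opposite ball, now near −60°.

>>> jog_arm(
  hand=[0.05,0.05,0.05,0.05,0.05],
  travel=[
    [0,0,0],
    [0,0,0.02],
    [0,0,0.06],
    [-0.03,0,0.022],
    [-0.055,0.0015,0],
  ],
  yaw=[0,0,0,0,0],
)

```text
time_s: 6.6
position: [0.4476, 0.0453, 0.1713]
tool_rot: [[-1.0, 0.021, 0.004], [0.021, 1.0, -0.001], [-0.004, -0.001, -1.0]]
ft_force: [-0.6, 1.1, 0.0]
grip_width: 0.05
gripper_force: 0.0
```

Run:
```python
from h import *
s=env.observe();print(s["time_s"],s["position"])
cv2.imwrite("pics/w4.png",np.hstack([cv2.resize(env.get_image("wrist"),(400,300)),cv2.resize(env.get_image("scene")[130:280,170:370],(400,300))])[:,:,::-1])
for a in(-50,-55,-60,-65,-70):
    p=np.array([.482,.0465,.1])+.0595*np.array([np.sin(np.radians(a)),0,np.cos(np.radians(a))]);
    print(a,p.round(4),(proj("wrist",p,s)*[400/560,300/420]).round(1),((proj("scene",p)-[170,130])*2).round(1))
```

```text
6.6 [0.44756957 0.04533387 0.17127361]
-50 [0.4364 0.0465 0.1382] [200.1 162.7] [157.9  69.8]
-55 [0.4333 0.0465 0.1341] [200.  156.5] [157.6  70.2]
-60 [0.4305 0.0465 0.1298] [199.9 151. ] [157.4  70.9]
-65 [0.4281 0.0465 0.1251] [199.8 146.1] [157.3  72.1]
-70 [0.4261 0.0465 0.1204] [199.8 141.8] [157.3  73.7]
```

View pics/w4.png

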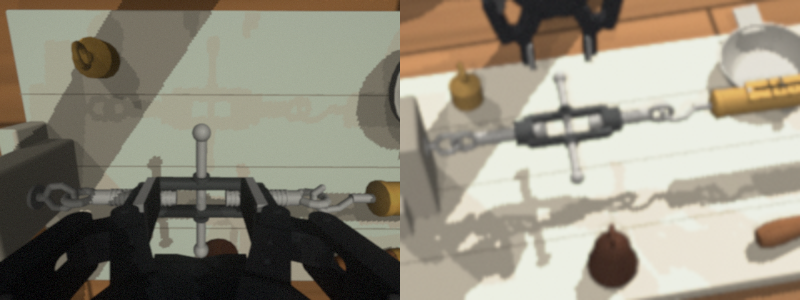

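The wrist ball at (201,132) and lower one (201,252), scene balls (160,77) and (177,178) suggest the bar stopped short of 118°. Refit.

Run:
```python
from h import *
from scipy.optimize import least_squares
s=env.observe();print(s["position"])
k=np.array([560/400,420/300])
W=[np.array([201,132])*k,np.array([201,252])*k];S=[np.array([160,77])/2+[170,130],np.array([177,178])/2+[170,130]]
X=np.array([1,-.021,0])
for use in("s","w","sw"):
  def f(p):
    d=X*np.sin(p[0])+np.array([0,0,np.cos(p[0])]);c=np.array([p[2],p[3],.1]);a=c+p[1]*d;b=c-p[1]*d
    e=np.r_[(p[2]-.482)*500,(p[3]-.046)*500]
    if "s" in use: e=np.r_[e,proj("scene",a)-S[0],proj("scene",b)-S[1]]
    if "w" in use: e=np.r_[e,proj("wrist",a,s)-W[0],proj("wrist",b,s)-W[1]]
    return e
  for p0 in (-1,-1.6):
    r=least_squares(f,[p0,.06,.482,.046]);print(use,np.degrees(r.x[0]).round(1),r.x.round(4),r.cost.round(2))
```

```text
[0.44177135 0.04650585 0.16952006]
s -72.1 [-1.2589  0.0565  0.4822  0.047 ] 0.21
s -72.1 [-1.2589  0.0565  0.4822  0.047 ] 0.21
w -69.0 [-1.2042  0.0765  0.482   0.0474] 0.34
w -69.0 [-1.2042  0.0765  0.482   0.0474] 0.34
sw -81.7 [-1.4253  0.0631  0.4772  0.0475] 7.3
sw -81.7 [-1.4253  0.0631  0.4772  0.0475] 7.3
```

Run:
```python
from h import *
s=env.observe();print(s["position"])
im=env.get_image("wrist");g=cv2.cvtColor(im,cv2.COLOR_RGB2GRAY)
c=cv2.HoughCircles(cv2.medianBlur(g[100:260,230:330],3),cv2.HOUGH_GRADIENT,1,15,param1=80,param2=12,minRadius=6,maxRadius=18)
if c is not None:
  for q in c[0][:4]: print(q+[230,100,0])
for L in(.0585,.0605,.063):
 for a in(-60,-65,-70,-75,-80):
  p=np.array([.482,.0465,.1])+L*np.array([np.sin(np.radians(a)),0,np.cos(np.radians(a))]);
  print(L,a,proj("wrist",p,s).round(1),end=" | ")
```

```text
[0.44177135 0.04650585 0.16952006]
[279.5        197.5         13.39999962]
0.0585 -60 [277.7 225.1] | 0.0585 -65 [277.7 218.2] | 0.0585 -70 [277.6 212.1] | 0.0585 -75 [277.6 207. ] | 0.0585 -80 [277.6 202.8] | 0.0605 -60 [277.7 222.5] | 0.0605 -65 [277.6 215.3] | 0.0605 -70 [277.6 209.1] | 0.0605 -75 [277.5 203.9] | 0.0605 -80 [277.5 199.6] | 0.063 -60 [277.5 219.2] | 0.063 -65 [277.5 211.7] | 0.063 -70 [277.4 205.3] | 0.063 -75 [277.4 199.9] | 0.063 -80 [277.4 195.5] |
```

Ball about (0.4215, 0.047, 0.114), bar at about −77°. Descend there and check before closing.

>>> jog_arm(
  hand=[0.05,0.05,0.05,0.05,0.05],
  travel=[
    [-0.013,0.0005,0],
    [-0.01,0,-0.018],
    [0,0,-0.02],
    [0,0,-0.02],
    [0,0,0],
  ],
  yaw=[0,0,0,0,0],
)

```text
time_s: 7.38
position: [0.424, 0.0461, 0.111]
tool_rot: [[-1.0, 0.021, -0.003], [0.021, 1.0, 0.0], [0.003, 0.0, -1.0]]
ft_force: [-0.6, -0.4, -0.4]
grip_width: 0.0501
gripper_force: 0.0
```

>>> jog_arm(
  hand=[0.005,0.005,0.005,0.005,0.005],
  travel=[
    [0,0,0],
    [0,0,0],
    [0,0,0],
    [0,0,0],
    [0,0,0],
  ],
  yaw=[0,0,0,0,0],
  grip_force=50,
)

```text
time_s: 8.0
position: [0.4247, 0.0466, 0.1126]
tool_rot: [[-1.0, 0.021, 0.002], [0.021, 1.0, 0.001], [-0.002, 0.001, -1.0]]
ft_force: [1.1, 5.9, 2.4]
grip_width: 0.0112
gripper_force: 48.7
```

Gripped (11 mm). Second stroke, −75° → 105° in 12° rows.

>>> jog_arm(
  hand=[0.005,0.005,0.005,0.005,0.005],
  travel=[
    [0.0044,-0.0002,0.0115],
    [0.0067,-0.0003,0.0103],
    [0.0088,-0.0003,0.0088],
    [0.0103,-0.0003,0.0067],
    [0.0115,-0.0004,0.0044],
  ],
  yaw=[0,0,0,0,0],
)

```text
time_s: 8.62
position: [0.4655, 0.0451, 0.1533]
tool_rot: [[-1.0, 0.021, -0.003], [0.021, 1.0, 0.001], [0.003, 0.001, -1.0]]
ft_force: [-1.6, 2.8, -1.2]
grip_width: 0.0055
gripper_force: 0.3
```

>>> jog_arm(
  hand=[0.005,0.005,0.005,0.005,0.005],
  travel=[
    [0.0122,-0.0004,0.0019],
    [0.0123,-0.0004,-0.0006],
    [0.0119,-0.0004,-0.0032],
    [0.011,-0.0004,-0.0056],
    [0.0096,-0.0003,-0.0078],
  ],
  yaw=[0,0,0,0,0],
)

```text
time_s: 9.25
position: [0.5237, 0.0426, 0.1377]
tool_rot: [[-1.0, 0.021, -0.0], [0.021, 1.0, -0.0], [0.0, -0.0, -1.0]]
ft_force: [0.1, 0.3, 0.0]
grip_width: 0.0051
gripper_force: 0.0
```

The ball slipped out of the pads. Lift, go back and look.

>>> jog_arm(
  hand=[0.05,0.05,0.05,0.05,0.05],
  travel=[
    [0,0,0.05],
    [-0.03,0.001,0.012],
    [-0.03,0.001,0],
    [-0.01,0.001,0],
    [0,0,0],
  ],
  yaw=[0,0,0,0,0],
)

```text
time_s: 9.88
position: [0.4533, 0.0457, 0.2003]
tool_rot: [[-1.0, 0.021, 0.0], [0.021, 1.0, -0.0], [-0.0, 0.0, -1.0]]
ft_force: [0.1, 0.3, -0.5]
grip_width: 0.0499
gripper_force: 0.0
```

Run:
```python
from h import *
s=env.observe();print(s["time_s"],s["position"])
a=env.get_image("wrist");b=env.get_image("scene")
cv2.imwrite("pics/w5w.png",a[:,:,::-1]);cv2.imwrite("pics/w5s.png",b[:,:,::-1])
cv2.imwrite("pics/w5.png",np.hstack([cv2.resize(a[120:360,180:380],(400,480)),cv2.resize(b[150:246,210:290],(400,480))])[:,:,::-1])
```

```text
9.875 [0.45330577 0.04566071 0.20026422]
```

View pics/w5.png

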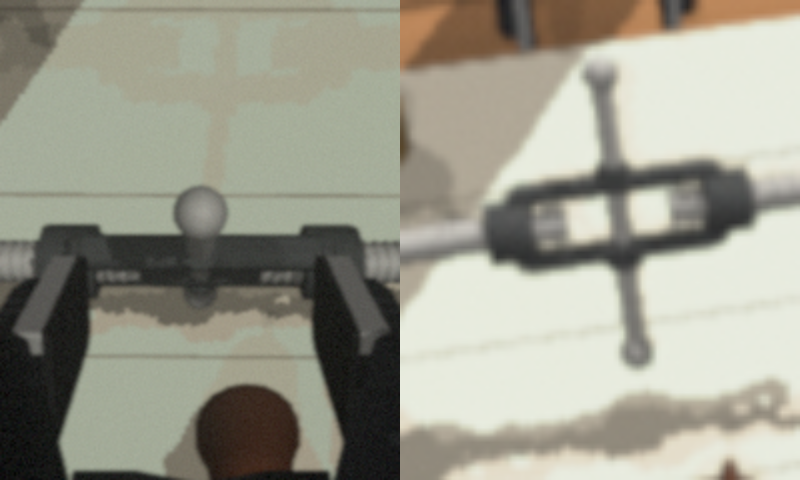

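Wrist: upper ball (280.5,226), lower (280,268); scene: upper (250,164.6), lower (257.4,220.4). Fit.

Run:
```python
from h import *
from scipy.optimize import least_squares
s=env.observe();print(s["position"])
W=[np.array([280.5,226]),np.array([280,268])];S=[np.array([250,164.6]),np.array([257.4,220.4])]
X=np.array([1,-.021,0])
def f(p,w=1):
    d=X*np.sin(p[0])+np.array([0,0,np.cos(p[0])]);c=np.array([p[2],p[3],p[4]]);a=c+p[1]*d;b=c-p[1]*d
    return np.r_[(p[2]-.482)*500,(p[3]-.046)*500,(p[4]-.1)*500,proj("scene",a)-S[0],proj("scene",b)-S[1],proj("wrist",a,s)-W[0],proj("wrist",b,s)-W[1]]
r=least_squares(f,[-.6,.06,.482,.046,.1]);print(np.degrees(r.x[0]).round(1),r.x.round(4),f(r.x).round(1))
for a in(-20,-30,-40):
  for L in(.0605,.068):
    p=np.array([.482,.046,.1])+L*np.array([np.sin(np.radians(a)),0,np.cos(np.radians(a))]);q=np.array([.482,.046,.1])*2-p
    print(a,L,proj("wrist",p,s).round(1),proj("wrist",q,s).round(1),proj("scene",p).round(1),proj("scene",q).round(1))
```

```text
[0.45394037 0.04551593 0.20013231]
-36.3 [-0.6343  0.0607  0.4833  0.0461  0.1014] [ 0.7  0.   0.7 -0.3  0.3 -0.2  0.2 -0.  -0.1  0.3 -0.2]
-20 0.0605 [279.5 254.4] [280.7 246. ] [250.2 168. ] [256.4 216.8]
-20 0.068 [279.4 255.3] [280.7 245.7] [249.8 164.7] [256.7 219.6]
-30 0.0605 [279.1 234.8] [280.9 258. ] [249.6 165.9] [257.1 219.2]
-30 0.068 [278.9 232.3] [281.  258.9] [249.1 162.4] [257.5 222.3]
-40 0.0605 [278.8 216.3] [281.1 269.9] [249.  164.7] [257.7 220.9]
-40 0.068 [278.6 210.8] [281.2 272. ] [248.5 161.1] [258.2 224.2]
```

The fit is tight: bar at −36.3°, ball radius 60.7 mm, centre (0.4833, 0.0461, 0.1014). Gripping the ball squeezes it out, so I'll grip the bar inside the ball at r = 45 mm.

>>> jog_arm(
  hand=[0.04,0.04,0.04,0.005,0.005],
  travel=[
    [0.0027,0.0005,-0.03],
    [0,0,-0.025],
    [0,0,-0.0095],
    [0,0,0],
    [0,0,0],
  ],
  yaw=[0,0,0,0,0],
  grip_force=35,
)

```text
time_s: 10.6
position: [0.4564, 0.0455, 0.1364]
tool_rot: [[-1.0, 0.02, 0.001], [0.02, 1.0, -0.002], [-0.001, -0.002, -1.0]]
ft_force: [2.0, -3.8, -5.6]
grip_width: 0.012
gripper_force: 34.0
```

>>> jog_arm(
  hand=[0.005,0.005,0.005,0.005,0.005],
  travel=[
    [0,0,0],
    [0,0,0],
    [0,0,0],
    [0,0,0],
    [0,0,0],
  ],
  yaw=[0,0,0,0,0],
)

```text
time_s: 11.22
position: [0.4564, 0.0455, 0.1364]
tool_rot: [[-1.0, 0.021, 0.002], [0.021, 1.0, -0.001], [-0.002, -0.001, -1.0]]
ft_force: [1.4, -5.3, -5.8]
grip_width: 0.0117
gripper_force: 34.0
```

Width 11.7 mm: the pads' top edge still catches the ball's flank, which only pushes it outward onto the stop. Sweep at r ≈ 42 mm.

>>> jog_arm(
  hand=[0.005,0.005,0.005,0.005,0.005],
  travel=[
    [0.0098,-0.0003,0.0014],
    [0.0084,-0.0003,0.0027],
    [0.0087,-0.0003,0.0009],
    [0.0087,-0.0003,-0.0009],
    [0.0084,-0.0003,-0.0027],
  ],
  yaw=[0,0,0,0,0],
)

```text
time_s: 11.85
position: [0.4998, 0.0446, 0.1381]
tool_rot: [[-1.0, 0.021, 0.001], [0.021, 1.0, -0.0], [-0.001, -0.0, -1.0]]
ft_force: [1.2, 0.0, -0.7]
grip_width: 0.0049
gripper_force: 0.0
```

>>> jog_arm(
  hand=[0.005,0.005,0.005,0.005,0.005],
  travel=[
    [0.0076,-0.0003,-0.0044],
    [0.0065,-0.0003,-0.0059],
    [0.0052,-0.0002,-0.0071],
    [0.0035,-0.0002,-0.008],
    [0.0019,-0.0002,-0.0086],
  ],
  yaw=[0,0,0,0,0],
)

```text
time_s: 12.48
position: [0.5245, 0.0435, 0.1025]
tool_rot: [[-1.0, 0.021, -0.0], [0.021, 1.0, 0.0], [0.0, 0.0, -1.0]]
ft_force: [0.7, 0.1, -0.4]
grip_width: 0.0049
gripper_force: 0.0
```

Slipped again, so I'll stop gripping and push with the closed fingertips instead. Go back to the earlier viewing pose and locate the ball numerically.

>>> jog_arm(
  hand=[0,0,0,0,0],
  travel=[
    [0,0,0.05],
    [0,0,0.0475],
    [-0.035,0.001,0],
    [-0.0355,0.001,0],
    [0,0,0],
  ],
  yaw=[0,0,0,0,0],
)

```text
time_s: 13.1
position: [0.4522, 0.0457, 0.2007]
tool_rot: [[-1.0, 0.021, -0.001], [0.021, 1.0, 0.0], [0.001, 0.0, -1.0]]
ft_force: [-0.1, -0.0, 1.6]
grip_width: -0.0001
gripper_force: 0.0
```

```bash
cat >> h.py <<'E'
def ball(lo=100,hi=300):
    s=env.observe(); im=env.get_image("wrist"); g=cv2.medianBlur(cv2.cvtColor(im,cv2.COLOR_RGB2GRAY),3)
    c=cv2.HoughCircles(g[lo:hi,240:320],cv2.HOUGH_GRADIENT,1,15,param1=80,param2=10,minRadius=8,maxRadius=18)
    C=np.array([.4833,.0455,.1014])
    print(s["time_s"],s["position"].round(4))
    if c is None: return print("none")
    A=np.radians(np.arange(-95,45,.5)); P=np.array([proj("wrist",C+.0607*np.array([np.sin(a),-.021*np.sin(a),np.cos(a)]),s) for a in A])
    for q in c[0][:3]:
        uv=q[:2]+[240,lo]; i=np.argmin(np.hypot(*(P-uv).T)); print(uv,q[2],"phi",np.degrees(A[i]).round(1),"miss",np.hypot(*(P[i]-uv)).round(1))
E
python3 -c "
from h import *
ball()"
```

```text
13.1 [0.4522 0.0457 0.2007]
[279.5 237.5] 9.0 phi -31.5 miss 0.5
[258.5 268.5] 13.0 phi -16.0 miss 20.6
[300.5 269.5] 14.1 phi -15.5 miss 21.4
```

Bar at about −32°. Drop the closed fingers behind the ball, then push over the top.

>>> jog_arm(
  hand=[0,0,0,0,0],
  travel=[
    [-0.0275,0,0],
    [0,0,-0.028],
    [0,0,-0.027],
    [0.005,0,0],
    [0,0,0],
  ],
  yaw=[0,0,0,0,0],
)

```text
time_s: 13.78
position: [0.4328, 0.0453, 0.1464]
tool_rot: [[-1.0, 0.021, 0.001], [0.021, 1.0, -0.0], [-0.001, -0.0, -1.0]]
ft_force: [0.1, 0.8, 0.7]
grip_width: 0.0001
gripper_force: 0.0
```

>>> jog_arm(
  hand=[0,0,0,0,0],
  travel=[
    [0.0088,-0.0003,0.0045],
    [0.0088,-0.0003,0.0045],
    [0.0088,-0.0003,0.0045],
    [0.0088,-0.0003,0.0045],
    [0.0125,-0.0004,0],
  ],
  yaw=[0,0,0,0,0],
)

```text
time_s: 14.4
position: [0.4787, 0.044, 0.1637]
tool_rot: [[-1.0, 0.021, -0.003], [0.021, 1.0, 0.0], [0.003, 0.0, -1.0]]
ft_force: [-6.1, -0.0, -4.1]
grip_width: -0.0002
gripper_force: 3.1
```

Pushing with about 7 N as expected. Continue over and down.

>>> jog_arm(
  hand=[0,0,0,0,0],
  travel=[
    [0.0078,-0.0003,-0.0024],
    [0.0087,-0.0003,-0.0039],
    [0.0075,-0.0003,-0.0056],
    [0.0063,-0.0003,-0.007],
    [0.0047,-0.0002,-0.0082],
  ],
  yaw=[0,0,0,0,0],
)

```text
time_s: 15.02
position: [0.515, 0.0425, 0.1373]
tool_rot: [[-1.0, 0.021, 0.002], [0.021, 1.0, -0.0], [-0.002, -0.0, -1.0]]
ft_force: [-2.8, 0.5, 6.3]
grip_width: 0.0
gripper_force: 3.8
```

>>> jog_arm(
  hand=[0,0,0,0,0],
  travel=[
    [0.0029,-0.0002,-0.009],
    [0.0057,-0.0002,-0.0047],
    [0.0073,-0.0002,-0.0037],
    [0.0013,-0.0001,-0.0079],
    [-0.0005,-0.0001,-0.0085],
  ],
  yaw=[0,0,0,0,0],
)

```text
time_s: 15.65
position: [0.5322, 0.0416, 0.1039]
tool_rot: [[-1.0, 0.021, 0.003], [0.021, 1.0, -0.0], [-0.003, -0.0, -1.0]]
ft_force: [-2.3, 0.3, 9.4]
grip_width: 0.0002
gripper_force: 3.5
```

>>> jog_arm(
  hand=[0,0,0,0,0],
  travel=[
    [-0.0019,-0.0001,-0.0092],
    [-0.0019,-0.0001,-0.0068],
    [0,0,0],
    [0.01,0,0.01],
    [0,0,0.06],
  ],
  yaw=[0,0,0,0,0],
)

```text
time_s: 16.27
position: [0.5369, 0.0414, 0.1554]
tool_rot: [[-1.0, 0.021, -0.005], [0.021, 1.0, 0.001], [0.005, 0.001, -1.0]]
ft_force: [0.1, -0.3, -0.2]
grip_width: -0.0001
gripper_force: 0.0
```

Stroke complete (about 135°). Back behind the other ball for the next half turn.

>>> jog_arm(
  hand=[0,0,0,0,0],
  travel=[
    [0,0,0.042],
    [-0.045,0.001,0],
    [-0.045,0.001,0],
    [-0.042,0.001,0],
    [0,0,-0.03],
  ],
  yaw=[0,0,0,0,0],
)

```text
time_s: 16.9
position: [0.4046, 0.0445, 0.1705]
tool_rot: [[-1.0, 0.021, 0.006], [0.021, 1.0, -0.001], [-0.006, -0.001, -1.0]]
ft_force: [0.1, -0.6, -0.8]
grip_width: 0.0
gripper_force: 0.0
```

>>> jog_arm(
  hand=[0,0,0,0,0],
  travel=[
    [0,0,-0.035],
    [0.01,0,0.002],
    [0.01,0,0.005],
    [0.01,-0.0003,0.006],
    [0.01,-0.0003,0.006],
  ],
  yaw=[0,0,0,0,0],
)

```text
time_s: 17.52
position: [0.4449, 0.0439, 0.1549]
tool_rot: [[-1.0, 0.02, -0.001], [0.02, 1.0, -0.0], [0.001, -0.0, -1.0]]
ft_force: [-6.7, -0.3, 1.1]
grip_width: 0.0001
gripper_force: 3.3
```

>>> jog_arm(
  hand=[0,0,0,0,0],
  travel=[
    [0.0099,-0.0003,0.0045],
    [0.0099,-0.0003,0.0045],
    [0.0126,-0.0004,-0.0006],
    [0.0092,-0.0003,-0.002],
    [0.0087,-0.0003,-0.0039],
  ],
  yaw=[0,0,0,0,0],
)

```text
time_s: 18.15
position: [0.496, 0.0423, 0.1565]
tool_rot: [[-1.0, 0.021, 0.0], [0.021, 1.0, -0.0], [-0.0, -0.0, -1.0]]
ft_force: [-6.9, -0.0, 2.4]
grip_width: -0.0004
gripper_force: 3.5
```

>>> jog_arm(
  hand=[0,0,0,0,0],
  travel=[
    [0.0075,-0.0003,-0.0056],
    [0.0063,-0.0003,-0.007],
    [0.0047,-0.0002,-0.0082],
    [0.0029,-0.0002,-0.009],
    [0.0057,-0.0002,-0.0047],
  ],
  yaw=[0,0,0,0,0],
)

```text
time_s: 18.77
position: [0.5234, 0.041, 0.1221]
tool_rot: [[-1.0, 0.021, 0.001], [0.021, 1.0, -0.0], [-0.001, -0.0, -1.0]]
ft_force: [-4.6, 0.7, 6.7]
grip_width: 0.0002
gripper_force: 3.5
```

>>> jog_arm(
  hand=[0,0,0,0,0],
  travel=[
    [0.0073,-0.0002,-0.0037],
    [0.0013,-0.0001,-0.0079],
    [-0.0005,-0.0001,-0.0085],
    [-0.0019,-0.0001,-0.0092],
    [-0.0019,-0.0001,-0.0068],
  ],
  yaw=[0,0,0,0,0],
)

```text
time_s: 19.4
position: [0.5296, 0.0402, 0.0868]
tool_rot: [[-1.0, 0.021, 0.007], [0.021, 1.0, -0.001], [-0.007, -0.001, -1.0]]
ft_force: [0.8, -0.1, 7.7]
grip_width: 0.0001
gripper_force: 3.3
```

>>> jog_arm(
  hand=[0,0,0,0,0],
  travel=[
    [0,0,0],
    [0.01,0,0.01],
    [0,0,0.06],
    [0,0,0.044],
    [-0.03,0.05,0],
  ],
  yaw=[0,0,0,0,0],
)

```text
time_s: 20.02
position: [0.5102, 0.0892, 0.2029]
tool_rot: [[-1.0, 0.025, 0.01], [0.025, 1.0, -0.001], [-0.01, -0.0, -1.0]]
ft_force: [0.1, -0.0, -0.3]
grip_width: -0.0002
gripper_force: 0.0
```

>>> jog_arm(
  hand=[0,0,0,0,0],
  travel=[
    [-0.017,0.05,0],
    [0,0.05,0],
    [0,0.03,0],
    [0,0,0],
    [0,0,0],
  ],
  yaw=[0,0,0,0,0],
)

```text
time_s: 20.65
position: [0.4903, 0.2201, 0.1992]
tool_rot: [[-1.0, 0.021, 0.001], [0.021, 1.0, 0.0], [-0.001, 0.0, -1.0]]
ft_force: [1.0, 0.1, 0.8]
grip_width: -0.0003
gripper_force: 0.0
```

```bash
cat >> h.py <<'E'
def pointer(n):
    s=env.observe(); im=env.get_image("wrist"); cv2.imwrite(n,im[:,:,::-1]); g=cv2.cvtColor(im,cv2.COLOR_RGB2GRAY).astype(int)
    print(s["time_s"],s["position"].round(4),"rows",[proj("wrist",[x,.265,.118],s).round(1).tolist() for x in(.48,.485,.49,.495)],"line@",proj("wrist",[.4865,.2622,.118],s).round(1))
    return g
E
python3 -c "
from h import *
g=pointer('pics/p1.png')
for r in (198,201,204,208,222,227): print(r,g[r,325:385].tolist())"
```

```text
20.65 [0.4903 0.2201 0.1992] rows [[349.4, 202.7], [349.1, 210.3], [348.9, 217.9], [348.6, 225.3]] line@ [344.6 212.7]
198 [131, 132, 132, 131, 132, 132, 129, 133, 128, 131, 128, 130, 132, 132, 132, 133, 131, 123, 103, 64, 61, 96, 120, 125, 126, 121, 117, 120, 127, 129, 131, 132, 130, 132, 133, 130, 131, 129, 132, 130, 130, 131, 130, 128, 131, 129, 131, 132, 130, 131, 131, 129, 130, 126, 132, 131, 129, 127, 129, 130]
201 [128, 132, 130, 130, 133, 131, 130, 133, 134, 132, 134, 132, 133, 131, 134, 128, 130, 119, 99, 65, 58, 92, 119, 122, 114, 90, 67, 67, 85, 106, 122, 130, 131, 129, 129, 130, 129, 128, 132, 129, 128, 130, 131, 127, 128, 131, 130, 129, 130, 131, 128, 132, 129, 128, 131, 126, 128, 128, 129, 129]
204 [132, 133, 132, 131, 129, 134, 130, 131, 131, 132, 129, 130, 127, 129, 131, 131, 128, 114, 87, 55, 50, 69, 86, 91, 82, 70, 57, 65, 73, 98, 115, 120, 128, 130, 129, 128, 129, 130, 128, 127, 129, 128, 129, 128, 128, 129, 128, 127, 129, 127, 126, 128, 127, 127, 126, 130, 125, 127, 125, 128]
208 [132, 132, 131, 129, 131, 131, 129, 134, 131, 131, 134, 134, 129, 132, 132, 134, 126, 108, 76, 47, 62, 80, 89, 88, 74, 61, 60, 72, 87, 109, 117, 128, 131, 127, 131, 132, 129, 132, 130, 135, 133, 132, 131, 130, 127, 130, 133, 133, 132, 128, 127, 129, 129, 130, 130, 135, 130, 129, 130, 129]
222 [133, 128, 130, 129, 131, 132, 130, 129, 132, 134, 126, 129, 129, 130, 132, 128, 117, 86, 53, 62, 91, 113, 118, 117, 98, 78, 72, 102, 121, 119, 98, 75, 97, 124, 127, 130, 131, 130, 132, 127, 130, 126, 116, 91, 82, 109, 120, 128, 128, 128, 126, 129, 129, 127, 124, 106, 85, 90, 109, 122]
227 [132, 128, 127, 128, 130, 129, 131, 130, 127, 131, 129, 131, 129, 128, 129, 126, 108, 77, 51, 72, 105, 124, 130, 128, 130, 124, 130, 132, 126, 131, 126, 121, 125, 133, 132, 128, 130, 127, 127, 128, 125, 126, 105, 87, 95, 119, 129, 131, 127, 130, 129, 129, 129, 129, 131, 122, 125, 125, 125, 127]
```

Gap now ≈7 px ≈ 4.3 mm, so about one more half-turn (bar at −40°). Repeat the same stroke.

>>> jog_arm(
  hand=[0,0,0,0,0],
  travel=[
    [-0.0213,-0.0443,0],
    [-0.0213,-0.0443,0],
    [-0.0213,-0.0443,0],
    [-0.0213,-0.0443,0],
    [0,0,-0.03],
  ],
  yaw=[0,0,0,0,0],
)

```text
time_s: 21.32
position: [0.4048, 0.0402, 0.1701]
tool_rot: [[-1.0, 0.026, 0.005], [0.026, 1.0, -0.001], [-0.005, -0.001, -1.0]]
ft_force: [1.3, 0.8, -1.7]
grip_width: -0.0
gripper_force: 0.0
```

>>> jog_arm(
  hand=[0,0,0,0,0],
  travel=[
    [0,0,-0.035],
    [0.01,0,0.002],
    [0.01,0,0.006],
    [0.01,-0.0003,0.006],
    [0.01,-0.0003,0.006],
  ],
  yaw=[0,0,0,0,0],
)

```text
time_s: 21.95
position: [0.4442, 0.0425, 0.1558]
tool_rot: [[-1.0, 0.02, -0.002], [0.02, 1.0, -0.001], [0.002, -0.001, -1.0]]
ft_force: [-6.5, -1.0, 1.8]
grip_width: 0.0002
gripper_force: 3.5
```

>>> jog_arm(
  hand=[0,0,0,0,0],
  travel=[
    [0.0099,-0.0003,0.0045],
    [0.0099,-0.0003,0.0045],
    [0.0126,-0.0004,-0.0006],
    [0.0092,-0.0003,-0.002],
    [0.0087,-0.0003,-0.0039],
  ],
  yaw=[0,0,0,0,0],
)

```text
time_s: 22.58
position: [0.4956, 0.041, 0.1578]
tool_rot: [[-1.0, 0.021, 0.001], [0.021, 1.0, -0.0], [-0.001, -0.0, -1.0]]
ft_force: [-6.2, 0.1, 4.8]
grip_width: 0.0001
gripper_force: 3.5
```

>>> jog_arm(
  hand=[0,0,0,0,0],
  travel=[
    [0.0075,-0.0003,-0.006],
    [0.0063,-0.0003,-0.0075],
    [0.0047,-0.0002,-0.0082],
    [0.0029,-0.0002,-0.009],
    [0.0057,-0.0002,-0.0047],
  ],
  yaw=[0,0,0,0,0],
)

```text
time_s: 23.2
position: [0.5228, 0.0397, 0.1224]
tool_rot: [[-1.0, 0.021, 0.002], [0.021, 1.0, -0.0], [-0.002, -0.0, -1.0]]
ft_force: [-5.3, -0.7, 6.7]
grip_width: -0.0
gripper_force: 3.5
```

>>> jog_arm(
  hand=[0,0,0,0,0],
  travel=[
    [0.0073,-0.0002,-0.0037],
    [0.0013,-0.0001,-0.0079],
    [-0.0005,-0.0001,-0.0085],
    [-0.0019,-0.0001,-0.0092],
    [-0.0019,-0.0001,-0.0068],
  ],
  yaw=[0,0,0,0,0],
)

```text
time_s: 23.82
position: [0.5289, 0.0388, 0.0869]
tool_rot: [[-1.0, 0.021, 0.007], [0.021, 1.0, -0.001], [-0.007, -0.001, -1.0]]
ft_force: [1.0, -0.5, 8.5]
grip_width: -0.0002
gripper_force: 3.3
```

>>> jog_arm(
  hand=[0,0,0,0,0],
  travel=[
    [0,0,0],
    [0.01,0,0.01],
    [0,0,0.06],
    [0,0,0.044],
    [-0.03,0.055,0],
  ],
  yaw=[0,0,0,0,0],
)

```text
time_s: 24.45
position: [0.5097, 0.0927, 0.2029]
tool_rot: [[-1.0, 0.025, 0.01], [0.025, 1.0, -0.001], [-0.01, -0.0, -1.0]]
ft_force: [0.7, 0.4, -1.3]
grip_width: -0.0002
gripper_force: 0.0
```

>>> jog_arm(
  hand=[0,0,0,0,0],
  travel=[
    [-0.017,0.055,0],
    [0,0.055,0],
    [0,0.058,0],
    [0,0,0],
    [0,0,0],
  ],
  yaw=[0,0,0,0,0],
)

```text
time_s: 25.08
position: [0.4897, 0.262, 0.1993]
tool_rot: [[-1.0, 0.021, 0.001], [0.021, 1.0, 0.0], [-0.001, 0.0, -1.0]]
ft_force: [-0.0, -0.6, 0.0]
grip_width: 0.0001
gripper_force: 0.0
```

```bash
python3 -c "
from h import *
g=pointer('pics/p2.png')
for r in (195,198,201,204,208,222,227): print(r,g[r,250:320].tolist())
im=cv2.imread('pics/p2.png')[170:260,220:370]
cv2.imwrite('pics/p2c.png',cv2.resize(im,None,fx=5,fy=5,interpolation=cv2.INTER_CUBIC))"
```

```text
25.075 [0.4897 0.262  0.1993] rows [[283.0, 205.0], [283.1, 212.5], [283.3, 220.0], [283.4, 227.4]] line@ [278.8 214.9]
195 [122, 123, 124, 121, 124, 120, 121, 121, 121, 120, 128, 119, 120, 121, 123, 122, 123, 119, 119, 121, 124, 120, 122, 121, 122, 122, 119, 124, 123, 122, 123, 123, 121, 117, 125, 121, 123, 119, 120, 121, 122, 121, 119, 120, 121, 118, 123, 120, 122, 121, 119, 120, 125, 118, 122, 119, 120, 120, 123, 120, 121, 120, 119, 120, 120, 121, 122, 119, 119, 117]
198 [122, 121, 118, 118, 120, 121, 121, 118, 120, 122, 118, 118, 118, 118, 116, 117, 120, 118, 123, 115, 122, 113, 112, 114, 117, 113, 110, 105, 97, 102, 112, 117, 118, 116, 118, 121, 121, 119, 120, 120, 119, 116, 116, 119, 116, 117, 119, 119, 121, 117, 114, 117, 115, 117, 113, 121, 114, 116, 114, 117, 114, 114, 118, 111, 114, 119, 110, 114, 111, 118]
201 [133, 125, 128, 131, 129, 134, 129, 134, 129, 131, 127, 127, 130, 129, 131, 127, 130, 130, 132, 131, 127, 130, 128, 131, 127, 128, 116, 89, 59, 72, 102, 124, 130, 133, 131, 127, 132, 129, 129, 130, 130, 134, 128, 132, 127, 128, 130, 132, 128, 126, 129, 129, 129, 129,
[... 769 characters left out ...]
, 125, 126]
222 [129, 129, 129, 130, 127, 127, 130, 127, 129, 130, 132, 130, 129, 130, 130, 129, 129, 128, 127, 131, 132, 129, 124, 113, 94, 86, 77, 72, 66, 77, 95, 110, 115, 122, 126, 129, 128, 125, 125, 124, 101, 91, 104, 121, 122, 126, 128, 125, 131, 126, 125, 121, 113, 95, 97, 113, 122, 128, 124, 126, 119, 123, 127, 125, 121, 106, 90, 103, 115, 121]
227 [132, 129, 125, 131, 125, 127, 131, 128, 127, 128, 129, 131, 128, 130, 130, 125, 128, 129, 128, 127, 126, 126, 126, 119, 103, 97, 85, 72, 63, 76, 96, 110, 116, 121, 126, 125, 125, 129, 126, 122, 106, 97, 109, 122, 130, 129, 127, 127, 125, 129, 125, 121, 105, 87, 95, 119, 129, 124, 128, 126, 127, 130, 128, 124, 122, 104, 86, 101, 123, 127]
```

View pics/p2c.png

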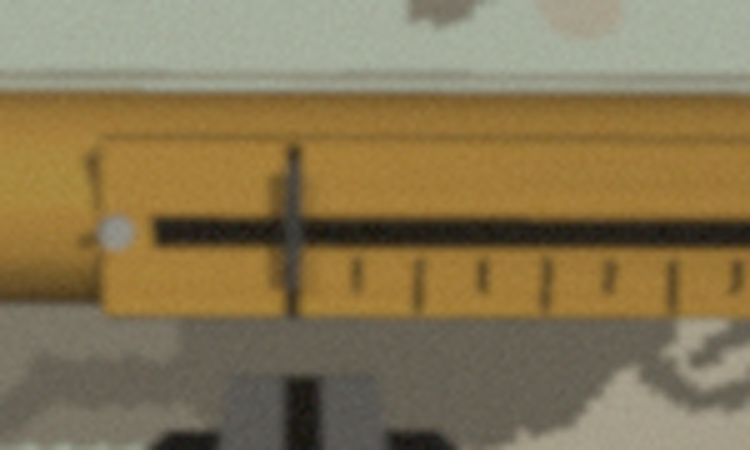

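The pointer (crop u≈291) lies right over the last line (u≈292), seen from straight above, with the first short line at u≈355. The deviation is well under 0.5 mm, and the arm is clear of everything.

```bash
python3 -c "
from rig import env
print(env.close_job())"
```

```text
the job is handed in; nothing more can be done
None
```

The pointer stands on the last line, within about 0.5 mm in the final overhead view, the gripper is clear, and the job was handed in at about 25 s with no verdict shown; I never touched the pan, weight, awl or poise, though I did not re-measure where they lie.

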